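# Open the latched lid of the wide vial holder

### The job

Open the wide vial holder ready for loading: press its release tab down with a fingertip so that the lid springs up, then push the lid over backwards until it stays fully open by itself. Do not pick up or shift anything: both holders, the vials, the glassware, the pen and the tip box stay where they are, and the narrow holder stays shut. Finish clear of everything.

Things in the scene. Friction and masses are not known exactly. Their poses are not given: they have to be found in the camera images.
- wide: the wide vial holder: a white bench unit 130 mm wide (y) with eight vial wells under a grey lid. About 2.7 kg, loose on the bench. Origin on its underside; x to its rear, z up, y to the left when looking along x. Housing x -50..+100 mm, 72 high (80 at the rear); foot plate x -130..+100, 12 thick; shut lid x -60..+45, z 78..90; white release tab in front at y 0, 22 wide, x -125..-56. A sprung pin lifts the unlatched lid.
- wide_lid (a joint): angle of the wide holder's lid: flat grey plate, 105 mm hinge to front edge, 12 thick, 130 wide, about 90 g. 0 shut (to 0.02), 0.4 sprung up and resting on its pin, 1.57 upright, 2.0 open at its stop. Let go before upright it drops back to 0.4; past 1.65 it falls open by its weight in 1-2 s and stays. Only weight and light damping (0.02 N m s/rad) resist.
- wide_tab (a joint): angle of the wide holder's tab, a white L: level paddle (holder x -125..-72 mm, top at z 67) and, at its rear, an upright catch to z 96 hooked 4 mm over the lid's front edge. Turns about y at x -68, z 62. 0 at rest, grows as the paddle goes down, stop 0.30, frees the lid at 0.14-0.18, springs back. 40 mm from the pivot 2 N starts it, 3.5 N reaches the stop (12 mm down).
- narrow: the narrow vial holder: a white bench unit 72 mm wide (y) with four vial wells under a grey lid. About 2.7 kg, loose on the bench. Origin on its underside; x to its rear, z up, y to the left when looking along x. Housing x -50..+100 mm, 72 high (80 at the rear); foot plate x -130..+100, 12 thick; shut lid x -60..+45, z 78..90; white release tab in front at y 0, 22 wide, x -125..-56. A sprung pin lifts the unlatched lid.
- narrow_lid (a joint): angle of the narrow holder's lid: flat grey plate, 105 mm hinge to front edge, 12 thick, 72 wide, about 90 g. 0 shut (to 0.02), 0.4 sprung up and resting on its pin, 1.57 upright, 2.0 open at its stop. Let go before upright it drops back to 0.4; past 1.65 it falls open by its weight in 1-2 s and stays. Only weight and light damping (0.02 N m s/rad) resist.
- narrow_tab (a joint): angle of the narrow holder's tab, a white L: level paddle (holder x -125..-72 mm, top at z 67) and, at its rear, an upright catch to z 96 hooked 4 mm over the lid's front edge. Turns about y at x -68, z 62. 0 at rest, grows as the paddle goes down, stop 0.30, frees the lid at 0.14-0.18, springs back. 40 mm from the pivot 2 N starts it, 3.5 N reaches the stop (12 mm down).
- wide_hinge (a point): middle of the hinge axis of the wide holder's lid: x +45, y 0, z 84 mm in the holder's frame; y is the axis, positive opening turns the front edge up and to the rear (+x)
- wide_pad (a point): the point to press: on the top face of the wide holder's tab paddle, 40 mm in front of its pivot, 17 mm from the paddle's front end and 48 mm in front of the closed lid; moves with the tab
- wide_edge (a point): middle of the front edge of the wide holder's lid, at mid thickness (6 mm below the top face), 105 mm from the hinge axis; moves with the lid; x points from the edge to the hinge
- vial0: capped glass vial standing usually between the two holders, 23 mm across, 47 mm high; origin at the centre of its underside, z up
- vial1: capped glass vial standing to the right, 23 mm across, 47 mm high; origin at the centre of its underside, z up
- vial2: capped glass vial standing to the left, 23 mm across, 47 mm high; origin at the centre of its underside, z up
- flask: glass volumetric flask standing at the right, 66 mm across at the belly, 170 mm high; origin at the centre of its underside, z up
- beaker: glass beaker standing at the left, 68 mm across, 90 mm high; origin at the centre of its underside, z up
- marker: marker pen lying in front of the robot, 142 mm long (its x), 14 mm thick; origin at the middle of its underside
- tip_box: box of pipette tips behind the holders, 85 x 120 x 67 mm; origin at the centre of its underside

How it is judged:
By the outcome, as a careful person would: the job done as asked, in the order asked, and still so for the second after the job is handed in, with the robot touching nothing.
It also fails if it takes over 48 s, if anything falls off the work surface, if the arm or the gripper's body presses on something with over 40 N, if the wrist force passes 120 N, or if a joint passes its speed limit or range.

### The arm

A 7-joint arm with a two-finger parallel gripper is mounted at the origin on the work surface. World frame = base frame: x ahead of the robot, y to its left, z up, the work surface at z = 0. Lengths are in mm, angles in rad, forces in N, time in s.
With the tool pointing down it reaches from about 400 to 875 mm from the base axis. Payload 4.4 kg.
Tool frame: the origin (TCP) lies on the centre line of the jaws, within the pads' length; the fingertips stand 25 mm ahead of it and the grasp point (between the pads) lies 6 mm ahead of it (ctrl.finger_overhang is the distance from the TCP to the fingertips, in mm); z points along the fingers, y is the line along which they close (so a half turn about z gives the same grasp; the last joint's range is limited). The gripper opens to 85 mm and grips with 20 to 120 N. Pads are 22 mm wide; open, the fingers measure 114 mm over their backs; the gripper's body (76 mm by 85 mm) begins 54 mm behind the grasp point. The pads swing forward as they close: fully open they stand 13 mm farther back than shut.
Start: joints at [1.108, 0.628, 0.038, 1.517, -0.027, 0.996, -0.02], TCP at [251.233, -599.5, 232.613] pointing down, gripper open.
Joint ranges: [-3.06, 3.06], [-0.37, 2.12], [-1.25, 1.32], [0.18, 2.47], [-1.1, 4.24], [0.23, 1.98], [-2.94, 2.94]. Speed limits (rad/s): [2.57, 2.57, 3.14, 3.14, 3.14, 3.14, 3.14].

### API

Orientations are given as [roll, pitch, yaw] about the fixed x, y, z axes, in that order (R = Rz(yaw) Ry(pitch) Rx(roll)).
In Python, from cell import ctrl gives the robot as it stands. The module is installed in compiled form; this text tells all that it offers.
- The arm moves only by the tool play_rows, never from a script. Its argument "targets" is a list of rows, each a list of 5 numbers: the closure, from 0 (fully open) to 1 (shut), then the shift along the tool's x, y, z in cm, then the turn about the tool's z in degrees. In form: [[gripper, dx, dy, dz, spin], ...]. A call has 1 to 10 rows; each row is the pose to reach, as a shift and turn from the pose commanded when the call began, along the tool's axes at that moment; what a row does not reach only later rows make up. A row lasts 1/10 s, in which the tool goes at most 50 mm and 8.59 degrees, less where a joint would pass 70% of its speed; a pose out of reach is approached as far as the arm can. A call with a gripper value outside its range is refused whole. The fingers move at their own pace and stop on an object; the grip force is fixed at half the most. Time passes only in rows, so rows that repeat a pose let the fingers close. It gives the time, the measured TCP pose, the force, the opening and the grip force at its end, in the units of the state.
- ctrl.read_state(): the state, without advancing time (a new reading comes with each control period).
- ctrl.get_image(name): name is "scene" or "top" or "wrist"; returns (picture, depth): 384x512x3 uint8, red, green, blue; 384x512 float32, mm along the optical axis (not along the pixel's ray), 0 where there is no reading.
- ctrl.calibration(name): a dict with "vfov" (degrees; the focal length in pixels is half the picture's height over the tangent of half this angle, whatever the lens; pixels are square), "cx", "cy" (the principal point, pixels), "k1" (the pictures are not rectified: a ray, as slopes to the right and down, at radius r is drawn at 1 + k1 r^2 times it, then the intrinsics apply), "extrinsics" (4x4, takes a point from camera to world coordinates); the wrist camera has in their place "mount" (4x4, takes a point from camera to tool coordinates, whose origin is the TCP and whose axes are the flange's). Camera axes: x right, y down, z forward; pixel columns grow to the right and rows downward; lengths in mm; the calibration is good to about 2 mm. A picture is of the moment at which its call begins: read the wrist's pose just before it. calibration takes no time and is no camera call.
- ctrl.finish_job(): hands the job in; it is judged then, once.
Trained networks look in the newest picture that a camera, given by its name, has taken for a name from the list of things; names that differ only in an ending like _2 or _b are one class to them, and where a whole thing is asked for, a point or a joint stands for the part that bears it (a point fixed in the world has none). Each returns a list of dicts, best first, with "confidence" (0 to 1); they miss things now and then, are a little off and sometimes report something else, mostly with a low value. They report only what shows in the picture. A call takes as long as a camera call.
- ctrl.search_frame(camera, name): "bbox" ([left, top, right, bottom] in pixels, round what is visible of it).
- ctrl.trace(camera, name): "pixels" (384x512 bool, what is visible of it) and "bbox" ([left, top, right, bottom] in pixels, round what is visible of it).
The state is a dict: "clock": time; "qpos": joint angles; "qd": joint speeds; "tau": joint torques, N m; "eef_pos": TCP position; "tool_rot": TCP orientation; "force": force on the tool from outside, world axes, zero at the start; "torque": the same for the moment, N m; "width": finger opening in mm; "gripper_force": force on a finger pad.
Only numpy, scipy, OpenCV 4.12 (cv2) and the standard library are available. Lean on these libraries where they do the work, as an engineer would, in place of code of your own. Each camera call takes 0.05 s, during which the arm holds its last target. There are 200 camera calls.

## Working session

There is one attempt and no reset: what is moved stays moved. The work goes in short steps, Python scripts to look and compute and a tool call to move; the robot and the scene stay as the last step left them, time stands still between calls to the robot, and variables do not carry over. Pictures are saved under pics/ and viewed, at most 10 in all, crops included, and the job is handed in when it is done.

Besides the shell and the picture viewer there is one more tool, called after "Emit:" by a JSON object that holds its "op" and its "data", one argument or row to a line. play_rows: Moves the arm, as the interface text tells. Its arguments: {"type":"object","properties":{"targets":{"type":"array"}},"required":["targets"]}

```bash
mkdir -p pics
cat > h.py <<'E'
import numpy as np, cv2
from cell import ctrl
from scipy.spatial.transform import Rotation as R
def tool():
    s=ctrl.read_state(); T=np.eye(4); T[:3,:3]=R.from_euler('xyz',s['tool_rot']).as_matrix(); T[:3,3]=s['eef_pos']; return T
def shot(cam,png=None):
    T=tool(); im,d=ctrl.get_image(cam)
    if png: cv2.imwrite('pics/'+png,im[:,:,::-1])
    c=ctrl.calibration(cam); E=T@np.array(c['mount']) if cam=='wrist' else np.array(c['extrinsics'])
    f=192/np.tan(np.radians(c['vfov'])/2)
    v,u=np.mgrid[0:384,0:512].astype(float)
    K=np.array([[f,0,c['cx']],[0,f,c['cy']],[0,0,1]])
    p=cv2.undistortPoints(np.stack([u.ravel(),v.ravel()],1)[:,None],K,np.array([c['k1'],0,0,0,0.])).reshape(384,512,2)
    P=np.dstack([p[...,0]*d,p[...,1]*d,d])@E[:3,:3].T+E[:3,3]
    P[d==0]=np.nan
    return im,P
E
python3 - <<'E'
from h import *
np.set_printoptions(precision=1,suppress=True)
print(ctrl.read_state(),ctrl.finger_overhang)
for cam in('top','scene'):
    im,P=shot(cam,cam+'.png')
    for n in('wide','narrow','wide_lid','wide_tab','vial0','beaker','flask','tip_box'):
        for r in ctrl.trace(cam,n)[:2]:
            q=P[r['pixels']]; q=q[~np.isnan(q[:,0])]
            if len(q): print(cam,n,round(r['confidence'],2),np.round(r['bbox']),'med',np.median(q,0),'lo',np.percentile(q,2,axis=0),'hi',np.percentile(q,98,axis=0))
E
```

```text
{'clock': 0.0, 'qpos': array([ 1.1,  0.6,  0. ,  1.5, -0. ,  1. , -0. ]), 'qd': array([ 0., -0.,  0., -0., -0., -0.,  0.]), 'tau': array([ -0. , -56.3,   1.2, -19.3,   0. ,   0. ,   0. ]), 'eef_pos': array([ 251. , -598.9,  231.7]), 'tool_rot': array([-3.1,  0. ,  0.4]), 'force': array([ 0.7,  0.7, -0. ]), 'torque': array([-0. , -0.1,  0. ]), 'gripper_force': 0.0, 'width': 85.27762427140124} 25.0
top narrow 0.86 [166. 139. 200. 229.] med [608.6 202.7  79.5] lo [499.3 172.2   5.3] hi [719.5 242.5  94. ]
top narrow 0.62 [ 80. 221. 114. 244.] med [464.5 442.3  50.3] lo [435.  396.5  -0.2] hi [493.2 459.1  90.7]
top wide_lid 0.74 [287. 170. 340. 211.] med [ 586.6 -147.3   89.5] lo [ 536.8 -209.1   84.4] hi [638.8 -84.2  94. ]
top wide_lid 0.6 [307. 209. 323. 236.] med [ 508.9 -157.    67.1] lo [ 474.  -177.8    9.4] hi [ 537.6 -144.9   97.5]
top wide_tab 0.56 [310. 210. 323. 242.] med [ 503.3 -157.    67. ] lo [ 471.9 -178.6    9.9] hi [ 534.7 -145.    97.6]
top vial0 0.67 [103. 170. 111. 176.] med [638.1 426.   37.2] lo [629.9 420.9  10.4] hi [648.  436.3  50.1]
top vial0 0.6 [396. 257.
[... 972 characters left out ...]
[ 536.7 -141.6   99.3]
scene wide_tab 0.44 [380. 234. 407. 274.] med [476.3 434.1  62.4] lo [433.4 401.6   8. ] hi [497.3 462.3  92. ]
scene vial0 0.43 [350. 293. 358. 308.] med [646.1 438.8  34.7] lo [632.6 426.8   8. ] hi [653.  446.7  49.7]
scene vial0 0.39 [196. 133. 209. 144.] med [ 427.4 -405.2   19.3] lo [ 373.5 -473.3   -4.6] hi [ 438.7 -393.9   47.1]
scene beaker 0.59 [378. 236. 404. 274.] med [476.9 432.7  62.1] lo [432.7 400.7   7.2] hi [497.3 462.   92.1]
scene flask 0.82 [148. 120. 170. 164.] med [ 625.3 -432.6   45.8] lo [ 575.2 -534.     0.3] hi [ 650.2 -411.9  167.5]
scene tip_box 0.73 [178. 223. 228. 274.] med [807.   44.9  65.2] lo [757.6 -32.4   5.3] hi [838.6  84.4  71.7]
```

Run:
```python
from h import *
np.set_printoptions(precision=1,suppress=True)
im,P=shot('top')
r=ctrl.trace('top','wide_lid')[0]; q=P[r['pixels']]; q=q[(q[:,2]>82)&(q[:,2]<100)]
print(len(q),cv2.minAreaRect(q[:,:2].astype(np.float32)),np.median(q,0))
r=[x for x in ctrl.trace('top','wide_tab') if x['bbox'][0]>290][0]; q=P[r['pixels']]; q=q[abs(q[:,2]-67)<5]
print(len(q),cv2.minAreaRect(q[:,:2].astype(np.float32)),np.mean(q,0))
print(tool())
cv2.imwrite('pics/topc.png',cv2.resize(im[90:270,60:460,::-1],None,fx=2,fy=2,interpolation=cv2.INTER_CUBIC))
```

```text
1856 ((587.5901489257812, -147.41357421875), (104.88333129882812, 129.89329528808594), 7.253085136413574) [ 586.9 -147.1   89.5]
122 ((498.4776306152344, -156.9899444580078), (49.375648498535156, 19.73755645751953), 5.439827919006348) [ 499.4 -157.2   66.5]
[[   0.9    0.4    0.   251.2]
 [   0.4   -0.9    0.  -599.5]
 [   0.     0.    -1.   232.6]
 [   0.     0.     0.     1. ]]
```

View pics/topc.png

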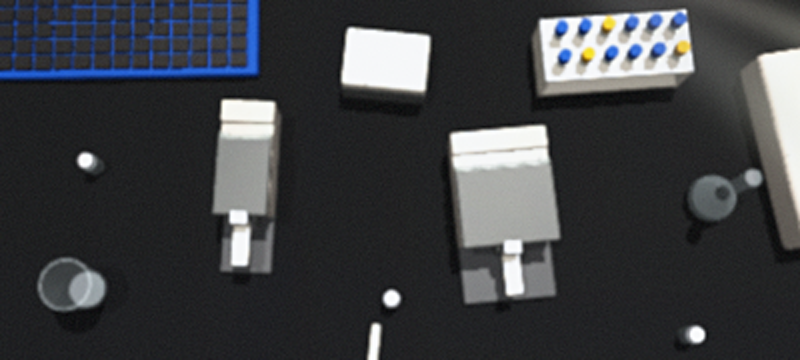

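```bash
cat >> h.py <<'E'
def go(p,yaw=None):
    T=tool(); d=T[:3,:3].T@(np.array(p)-T[:3,3])/10
    y=ctrl.read_state()['tool_rot'][2]
    print('cm',np.round(d,2),'spin',None if yaw is None else round(np.degrees(y-yaw),2), ctrl.read_state()['clock'],ctrl.read_state()['tool_rot'])
E
python3 -c "
from h import *
go([455,-162.5,232],0.117)"
```

```text
cm [ 35.68 -32.43   0.06] spin 16.03 1.05 [ 3.14158651e+00 -5.16865813e-05  3.96848757e-01]
```

Emit:
{"op": "play_rows", "data": {
  "targets": [
    [1,3.6,-3.2,0,2],
    [1,7.2,-6.5,0,4],
    [1,10.7,-9.7,0,6],
    [1,14.3,-13,0,8],
    [1,17.8,-16.2,0,10],
    [1,21.4,-19.5,0,12],
    [1,25,-22.7,0,14],
    [1,28.5,-26,0,16],
    [1,32.1,-29.2,0,16],
    [1,35.7,-32.4,0,16]
  ]
}}

```text
clock: 2.05
eef_pos: [456.1, -160.9, 233.0]
tool_rot: [3.141, -0.001, 0.117]
force: [0.9, -1.0, -0.5]
width: 0.3
gripper_force: 0.0
```

Run:
```python
from h import *
np.set_printoptions(precision=1,suppress=True)
s=ctrl.read_state();print(s['eef_pos'],s['tool_rot'],s['width'],s['clock'])
im,P=shot('wrist','w1.png')
for n in('wide_lid','wide_tab'):
    for r in ctrl.trace('wrist',n)[:2]:
        q=P[r['pixels']]; q=q[~np.isnan(q[:,0])]
        lo,hi=(82,100) if n=='wide_lid' else (62,72)
        q=q[(q[:,2]>lo)&(q[:,2]<hi)]
        if len(q)>20: print(n,r['confidence'],r['bbox'],len(q),cv2.minAreaRect(q[:,:2].astype(np.float32)),np.median(q,0))
```

```text
[ 456.1 -160.9  233. ] [ 3.1 -0.   0.1] 0.3186642867180871 2.05
wide_lid 0.75 [177.1, 0.0, 355.8, 85.2] 13993 ((563.2427978515625, -150.5439910888672), (57.5342903137207, 130.45953369140625), 6.873168468475342) [ 565.1 -149.9   90.6]
wide_tab 0.67 [255.4, 79.3, 279.2, 158.8] 1414 ((495.4534912109375, -158.7503204345703), (49.36983108520508, 21.793729782104492), 6.447063446044922) [ 496.4 -158.5   67.1]
```

View pics/w1.png

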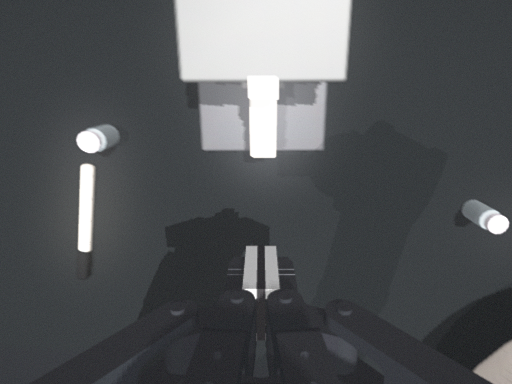

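```bash
python3 -c "
from h import *
go([487,-159.5,105]);go([487,-159.5,82.5])"
```

```text
cm [ 2.95  0.44 12.78] spin None 2.2 [-3.14057618e+00 -1.25539723e-03  1.25546838e-01]
cm [ 2.95  0.45 15.03] spin None 2.2 [-3.14057618e+00 -1.25539723e-03  1.25546838e-01]
```

Emit:
{"op": "play_rows", "data": {
  "targets": [
    [1,2.9,0.4,3],
    [1,2.9,0.4,7],
    [1,2.9,0.4,10],
    [1,2.9,0.4,12],
    [1,2.9,0.4,12]
  ]
}}

```text
schema error: expected 5 numbers
```

Emit:
{"op": "play_rows", "data": {
  "targets": [
    [1,2.9,0.4,3,0],
    [1,2.9,0.4,7,0],
    [1,2.9,0.4,10,0],
    [1,2.9,0.4,12,0],
    [1,2.9,0.4,12,0]
  ]
}}

```text
clock: 2.7
eef_pos: [482.1, -164.3, 110.3]
tool_rot: [-3.14, 0.005, 0.115]
force: [-0.9, 0.6, 0.7]
width: -0.3
gripper_force: 0.0
```

```bash
python3 -c "
from h import *
go([487,-159.5,82.5]);print(ctrl.read_state()['eef_pos'])
shot('wrist','w2.png')"
```

```text
cm [ 0.56 -0.41  2.78] spin None 2.7 [-3.14016495  0.00549024  0.11539937]
[ 482.05210604 -164.2747212   110.2792293 ]
```

View pics/w2.png

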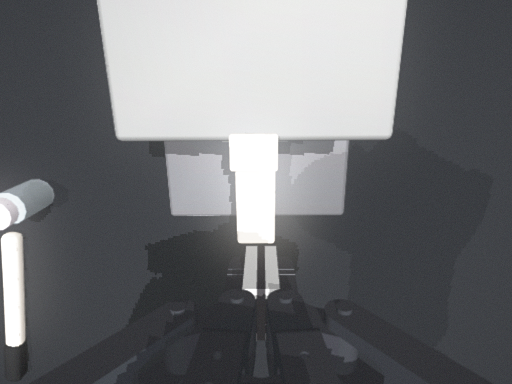

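Emit:
{"op": "play_rows", "data": {
  "targets": [
    [1,0.5,-0.35,0,0],
    [1,0.5,-0.35,0.8,0],
    [1,0.5,-0.35,1.6,0],
    [1,0.5,-0.35,2.1,0],
    [1,0.5,-0.35,2.5,0],
    [1,0.5,-0.35,2.8,0],
    [1,0.5,-0.35,2.8,0],
    [1,0.5,-0.35,2.8,0]
  ]
}}

```text
clock: 3.55
eef_pos: [489.1, -159.3, 84.6]
tool_rot: [3.142, -0.0, 0.117]
force: [0.4, -0.2, 0.4]
width: -0.0
gripper_force: 0.0
```

Run:
```python
from h import *
np.set_printoptions(precision=1,suppress=True)
print(ctrl.read_state()['force'],tool()[:3,3])
im,P=shot('scene')
cv2.imwrite('pics/s2.png',cv2.resize(im[120:240,150:310,::-1],None,fx=4,fy=4,interpolation=cv2.INTER_CUBIC))
```

```text
[ 0.4 -0.2  0.4] [ 489.1 -159.3   84.6]
```

View pics/s2.png

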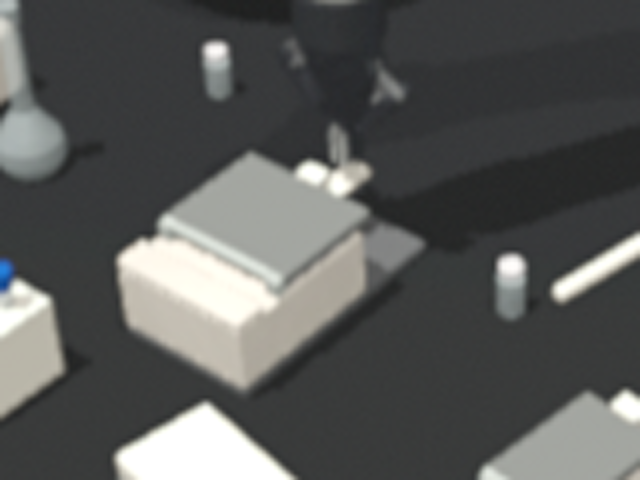

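Emit:
{"op": "play_rows", "data": {
  "targets": [
    [1,0,0,0.2,0],
    [1,0,0,0.4,0],
    [1,0,0,0.4,0],
    [1,0,0,0.4,0]
  ]
}}

```text
clock: 4.0
eef_pos: [489.1, -159.2, 80.6]
tool_rot: [-3.142, 0.0, 0.118]
force: [-0.1, -0.1, 0.0]
width: 0.2
gripper_force: 0.0
```

```bash
cat > chk.py <<'E'
from h import *
np.set_printoptions(precision=1,suppress=True)
s=ctrl.read_state();print(s['force'],s['eef_pos'],s['clock'])
for cam in('scene','top'):
  im,P=shot(cam)
  for r in ctrl.trace(cam,'wide_lid')[:1]:
    q=P[r['pixels']]; q=q[~np.isnan(q[:,0])]
    c,sn=np.cos(.117),np.sin(.117); d=q-[594.5,-146.5,0]
    hx=d[:,0]*c+d[:,1]*sn; hy=-d[:,0]*sn+d[:,1]*c
    print(cam,r['confidence'],len(q),'holder x,z:')
    for i in np.unique((hx//15))[::1]:
        m=(hx//15)==i
        if m.sum()>15: print(int(i*15+7),round(float(np.median(q[m,2])),1),end='; ')
    print('hy',np.percentile(hy,[2,98]))
E
python3 chk.py
```

```text
[-0.1 -0.1  0. ] [ 489.1 -159.2   80.6] 4.0
scene 0.94 845 holder x,z:
-53 91.6; -38 92.0; -23 91.0; -8 91.3; 7 91.5; 22 91.5; 37 91.0; hy [-59.7  65.8]
top 0.77 1426 holder x,z:
-53 89.5; -38 89.8; -23 89.7; -8 89.4; 7 89.5; 22 89.7; 37 89.2; hy [-59.   63.6]
```

Emit:
{"op": "play_rows", "data": {
  "targets": [
    [1,0,0,0.2,0],
    [1,0,0,0.4,0],
    [1,0,0,0.4,0]
  ]
}}

```text
clock: 4.5
eef_pos: [488.9, -159.1, 76.3]
tool_rot: [-3.141, 0.001, 0.118]
force: [-0.6, 0.2, 0.9]
width: 0.1
gripper_force: 0.0
```

```bash
python3 chk.py
python3 - <<'E'
from h import *
im,P=shot('wrist','w3.png')
for n in['wide_tab']:
    for r in ctrl.trace('wrist',n)[:2]:
        q=P[r['pixels']]; q=q[~np.isnan(q[:,0])]
        print(r['bbox'],np.percentile(q,[2,50,98],axis=0).round(1))
E
```

```text
[-0.6  0.2  0.9] [ 488.9 -159.1   76.3] 4.5
scene 0.74 882 holder x,z:
-53 91.4; -38 91.5; -23 91.6; -8 91.5; 7 91.4; 22 91.3; 37 91.1; hy [-140.6   65.6]
top 0.82 1429 holder x,z:
-53 89.4; -38 89.4; -23 89.9; -8 89.5; 7 89.4; 22 89.2; 37 89.4; hy [-59.6  63.4]
[235.6, 169.0, 293.5, 256.0] [[ 492.  -167.8   66. ]
 [ 525.6 -155.5   95. ]
 [ 539.  -144.    96.7]]
```

View pics/w3.png

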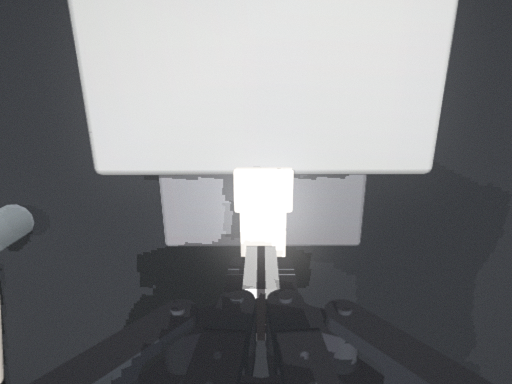

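Emit:
{"op": "play_rows", "data": {
  "targets": [
    [1,-0.2,0,0.2,0],
    [1,-0.2,0,0.4,0],
    [1,-0.2,0,0.4,0]
  ]
}}

```text
clock: 5.1
eef_pos: [486.8, -159.4, 72.3]
tool_rot: [-3.141, 0.001, 0.117]
force: [-0.0, 0.2, 0.8]
width: 0.0
gripper_force: 0.0
```

```bash
python3 chk.py
```

```text
[-0.   0.2  0.8] [ 486.8 -159.4   72.3] 5.1
scene 0.98 784 holder x,z:
-53 91.6; -38 91.6; -23 91.6; -8 91.2; 7 91.4; 22 91.0; 37 91.9; hy [-58.4  64.8]
top 0.74 1458 holder x,z:
-53 89.1; -38 89.3; -23 89.5; -8 89.3; 7 89.5; 22 88.9; 37 89.2; hy [-59.8  63.4]
```

Run:
```python
from h import *
np.set_printoptions(precision=1,suppress=True)
im,P=shot('wrist','w4.png')
for v in range(150,300,8): print(v,P[v,254],P[v,270],P[v,246])
im,P=shot('scene'); 
m=(abs(P[...,0]-490)<40)&(abs(P[...,1]+159)<25)&(P[...,2]>20)&(P[...,2]<100)
T=np.column_stack([np.argwhere(m),P[m]])
print(T[::3])
```

```text
150 [ 543.2 -149.5   90.4] [ 543.8 -155.3   90.1] [ 542.8 -146.6   90.1]
158 [ 540.4 -149.8   91.1] [ 540.9 -155.6   90. ] [ 540.  -146.9   90.7]
166 [ 538.4 -150.1   95.1] [ 538.9 -155.8   94.2] [ 537.9 -147.3   94.4]
174 [ 536.  -150.4   96.7] [ 536.3 -156.1   95.5] [ 535.5 -147.6   96.4]
182 [ 532.4 -150.8   94.6] [ 533.6 -156.4   96.2] [ 532.4 -147.9   95.7]
190 [ 529.6 -151.1   95.3] [ 530.5 -156.8   95.7] [ 529.4 -148.2   95.4]
198 [ 526.2 -151.5   94.1] [ 527.3 -157.2   95.4] [ 526.2 -148.5   95. ]
206 [ 523.2 -151.8   94.4] [ 524.4 -157.6   95.8] [ 522.9 -148.9   94.5]
214 [ 509.5 -152.9   67.6] [ 510.2 -160.1   67.2] [ 508.6 -149.2   66.2]
222 [ 505.6 -153.3   67.4] [ 506.5 -160.6   67.6] [ 504.9 -149.7   67. ]
230 [ 501.  -153.8   66.2] [ 502.7 -161.    68.1] [ 500.9 -150.1   66.8]
238 [ 497.1 -154.2   66.5] [ 497.8 -161.7   66.2] [ 496.8 -150.5   66.8]
246 [ 497.7 -154.3   75.9] [ 498.6 -161.4   76.1] [ 497.5 -150.8   76.3]
254 [ 497.8 -154.5   83.6] [ 499.  -161.1   84.3] [ 497.9 -151.1   84.4]
262 [ 498.3 -154.5   91.1] [ 498.2 -161.    89.6] [ 497.9 -151.4   91. ]
270 [
[... 841 characters left out ...]
 -143.6   85.5]
 [ 162.   229.   526.6 -152.    96.7]
 [ 162.   234.   496.4 -161.8   75.1]
 [ 162.   237.   491.4 -152.4   77.4]
 [ 162.   240.   477.4 -153.    69.4]
 [ 163.   229.   527.4 -151.4   93.4]
 [ 163.   234.   495.3 -163.4   69.5]
 [ 163.   237.   494.2 -149.4   76.3]
 [ 163.   240.   482.8 -147.1   71.3]
 [ 164.   232.   504.  -163.8   69.9]
 [ 164.   235.   495.8 -158.    68.4]
 [ 164.   238.   490.3 -149.    70.1]
 [ 165.   230.   526.3 -148.3   86.2]
 [ 165.   234.   500.5 -157.9   66.9]
 [ 165.   237.   494.1 -150.    67.5]
 [ 166.   231.   523.5 -146.8   81.3]
 [ 166.   234.   505.6 -152.3   68.5]
 [ 166.   237.   492.7 -151.9   61.5]
 [ 167.   235.   507.  -146.    68.4]]
```

View pics/w4.png

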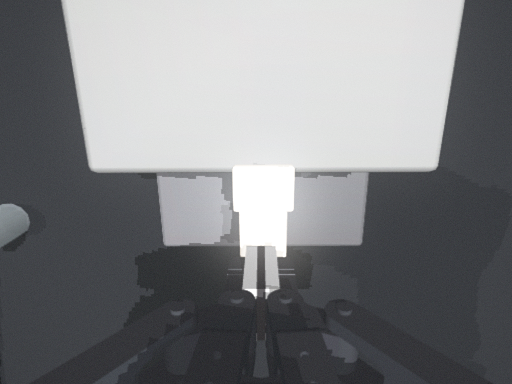

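Emit:
{"op": "play_rows", "data": {
  "targets": [
    [1,-0.4,0,0,0],
    [1,-0.4,0,0.3,0],
    [1,-0.4,0,0.6,0],
    [1,-0.4,0,0.8,0],
    [1,-0.4,0,0.8,0]
  ]
}}

```text
clock: 5.9
eef_pos: [482.6, -160.1, 64.3]
tool_rot: [-3.141, 0.001, 0.117]
force: [-1.8, -0.3, 1.6]
width: -0.1
gripper_force: 0.8
```

```bash
python3 chk.py
```

```text
[-1.8 -0.3  1.6] [ 482.6 -160.1   64.3] 5.9
scene 0.87 874 holder x,z:
-53 92.0; -38 92.3; -23 92.2; -8 92.1; 7 91.4; 22 91.1; 37 91.3; hy [-62.8  65.5]
top 0.84 1496 holder x,z:
-53 90.8; -38 90.4; -23 90.4; -8 90.0; 7 89.8; 22 89.8; 37 89.4; hy [-60.9  63. ]
```

Emit:
{"op": "play_rows", "data": {
  "targets": [
    [1,0,0,0.2,0],
    [1,0,0,0.4,0],
    [1,0,0,0.5,0],
    [1,0,0,0.5,0]
  ]
}}

```text
clock: 6.5
eef_pos: [483.2, -159.9, 59.5]
tool_rot: [-3.142, -0.0, 0.118]
force: [-1.3, -0.6, 2.9]
width: -0.1
gripper_force: 1.6
```

```bash
python3 chk.py
```

```text
[-1.3 -0.6  2.9] [ 483.2 -159.9   59.5] 6.5
scene 0.74 1082 holder x,z:
-53 128.7; -38 125.0; -23 119.7; -8 113.3; 7 107.0; 22 100.7; 37 94.8; hy [-62.4  65.3]
top 0.79 1441 holder x,z:
-53 128.1; -38 123.9; -23 118.0; -8 111.7; 7 105.5; 22 99.1; 37 93.3; 52 88.6; hy [-61.4  63.5]
```

Emit:
{"op": "play_rows", "data": {
  "targets": [
    [1,0,0,-1.5,0],
    [1,0,0,-3,0],
    [1,0,0,-4.5,0],
    [1,0,0,-4.5,0],
    [1,1.5,0,-4.5,0],
    [1,2.8,0,-4.5,0],
    [1,3.8,0,-4.5,0],
    [1,4.3,0,-4.5,0],
    [1,4.3,0,-4.5,0]
  ]
}}

```text
clock: 7.6
eef_pos: [526.3, -154.6, 104.1]
tool_rot: [-3.141, 0.0, 0.118]
force: [-0.8, 0.3, -0.6]
width: -0.1
gripper_force: 0.0
```

```bash
python3 chk.py
python3 - <<'E'
from h import *
np.set_printoptions(precision=1,suppress=True)
im,P=shot('wrist','w5.png')
for v in range(180,300,8): print(v,P[v,246],P[v,270])
for a in (.4,.5,.6,.7,.8,.9,1,1.1,1.2,1.3,1.4,1.5,1.6,1.7,1.8,1.9):
    print(a,np.array([45-105*np.cos(a)-6*np.sin(a)-11,84+105*np.sin(a)-6*np.cos(a)]))
E
```

```text
[-0.8  0.3 -0.6] [ 526.3 -154.6  104.1] 7.6
scene 0.9 1048 holder x,z:
-53 128.5; -38 125.4; -23 119.6; -8 113.3; 7 107.3; 22 100.7; 37 94.8; hy [-61.1  64.1]
top 0.56 805 holder x,z:
-53 129.2; -38 124.4; -23 117.6; -8 112.4; 7 106.1; 22 99.7; 37 93.0; 52 89.7; hy [-14.8  62.2]
180 [ 569.  -143.4  120.2] [ 569.7 -152.4  119. ]
188 [ 566.2 -143.7  121.4] [ 567.  -152.7  120.6]
196 [ 563.1 -144.   121.6] [ 564.5 -153.   122.4]
204 [ 560.2 -144.4  122.3] [ 561.5 -153.4  122.9]
212 [ 557.6 -144.7  124. ] [ 559.  -153.7  124.8]
220 [ 555.5 -145.   126.9] [ 556.1 -154.   125.6]
228 [ 552.6 -145.4  127.5] [ 553.3 -154.3  126.8]
236 [ 549.7 -145.7  128.2] [ 550.7 -154.6  128.2]
244 [ 546.4 -146.   128.2] [ 547.4 -155.   128. ]
252 [ 535.1 -146.6  113.1] [ 536.2 -156.8  113. ]
260 [ 535.2 -146.9  120.1] [ 536.4 -156.6  120.2]
268 [ 534.9 -147.2  126. ] [ 536.9 -156.4  127.5]
276 [ 535.8 -147.3  133.2] [ 536.2 -156.3  132.2]
284 [ 535.8 -147.6  138.4] [ 536.6 -156.1  138.2]
292 [ 536.7 -147.7  144.6] [ 535.5 -156.2  141.5]
0.4 [-65.  119.4]
0.5 [-61.  129.1]
0.6 [-56.  138.3]
0.7 [-50.2 147.1]
0.8 [-43.5 155.1]
0.9 [-36.  162.5]
1 [-27.8 169.1]
1.1 [-19.  174.9]
1.2 [ -9.6 179.7]
1.3 [  0.1 183.6]
1.4 [ 10.2 186.5]
1.5 [ 20.6 188.3]
1.6 [ 31.1 189.1]
1.7 [ 41.6 188.9]
1.8 [ 52.  187.6]
1.9 [ 62.3 185.3]
```

View pics/w5.png

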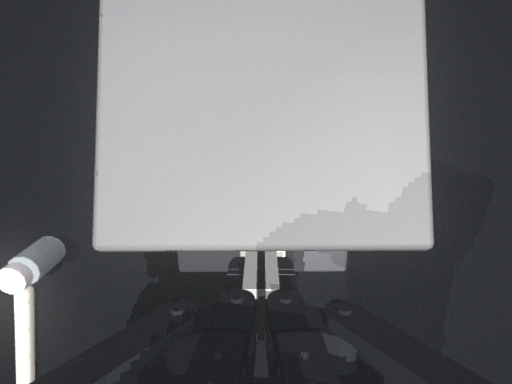

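Emit:
{"op": "play_rows", "data": {
  "targets": [
    [1,0.5,0,0,0],
    [1,0.6,0,-0.3,0],
    [1,0.95,0,-1.1,0],
    [1,1.2,0,-1.6,0],
    [1,1.5,0,-2.1,0],
    [1,1.8,0,-2.5,0],
    [1,2.15,0,-3,0],
    [1,2.5,0,-3.4,0],
    [1,2.8,0,-3.7,0],
    [1,2.8,0,-3.7,0]
  ]
}}

```text
clock: 8.85
eef_pos: [555.7, -151.4, 142.5]
tool_rot: [3.141, -0.004, 0.118]
force: [-0.9, 0.6, 0.2]
width: -0.1
gripper_force: 0.6
```

```bash
python3 chk.py
```

```text
[-0.9  0.6  0.2] [ 555.7 -151.4  142.5] 8.85
scene 0.83 1171 holder x,z:
-23 164.5; -8 154.8; 7 137.0; 22 119.9; 37 102.8; 52 94.2; hy [-59.2  65. ]
top 0.61 460 holder x,z:
-23 162.9; -8 152.1; 7 134.9; 22 118.6; 37 101.2; 52 90.7; hy [ 0.1 64.5]
```

Emit:
{"op": "play_rows", "data": {
  "targets": [
    [1,0.6,0,-0.6,0],
    [1,1.2,0,-1.0,0],
    [1,2.1,0,-1.5,0],
    [1,3.0,0,-1.9,0],
    [1,4.0,0,-2.2,0],
    [1,5.0,0,-2.4,0],
    [1,6.0,0,-2.5,0],
    [1,6.9,0,-2.5,0],
    [1,7.6,0,-2.5,0],
    [1,7.6,0,-2.5,0]
  ]
}}

```text
clock: 10.05
eef_pos: [630.2, -142.2, 166.3]
tool_rot: [-3.141, -0.001, 0.118]
force: [-0.1, -0.4, 0.1]
width: 0.2
gripper_force: 0.0
```

```bash
python3 chk.py
```

```text
[-0.1 -0.4  0.1] [ 630.2 -142.2  166.3] 10.05
scene 0.83 853 holder x,z:
37 83.3; 52 124.3; 67 173.4; hy [-184.8   65.8]
top 0.74 1436 holder x,z:
172 41.4; 187 64.5; 202 66.1; 217 66.2; 232 65.6; 247 66.0; 262 65.0; hy [ 87.6 200.5]
```

Emit:
{"op": "play_rows", "data": {
  "targets": [
    [1,0.6,0,0,0],
    [1,1.0,0,0,0],
    [1,1.0,0,0,0],
    [1,0,0,0,0],
    [1,-2,0,-1,0],
    [1,-4,0,-4,0],
    [1,-7,0,-8,0],
    [1,-11,0,-11,0],
    [1,-15,0,-12,0],
    [1,-18,0,-12,0]
  ]
}}

```text
clock: 11.25
eef_pos: [447.9, -164.6, 288.5]
tool_rot: [3.14, -0.002, 0.116]
force: [0.2, -0.4, 0.5]
width: 0.5
gripper_force: 0.0
```

Emit:
{"op": "play_rows", "data": {
  "targets": [
    [1,-2,0,0,0],
    [1,-2,0,0,0],
    [1,-2,0,0,0],
    [1,-2,0,0,0],
    [1,-2,0,0,0],
    [1,-2,0,0,0],
    [1,-2,0,0,0],
    [1,-2,0,0,0],
    [1,-2,0,0,0],
    [1,-2,0,0,0]
  ]
}}

```text
clock: 12.25
eef_pos: [430.6, -166.1, 286.6]
tool_rot: [-3.142, -0.0, 0.118]
force: [-0.3, -0.8, 0.4]
width: -0.1
gripper_force: 0.0
```

```bash
python3 chk.py
python3 - <<'E'
from h import *
im,P=shot('scene')
for n in('wide','narrow','vial0'):
    pass
cv2.imwrite('pics/s3.png',cv2.resize(im[100:310,130:420,::-1],None,fx=2.5,fy=2.5))
print(ctrl.read_state()['clock'])
E
```

```text
[-0.3 -0.8  0.4] [ 430.6 -166.1  286.6] 12.25
scene 0.58 488 holder x,z:
52 96.9; 67 123.7; 82 165.5; 97 177.8; hy [-59.2  66.7]
top 0.6 1327 holder x,z:
37 92.2; 52 112.6; 67 145.1; 82 175.0; 97 177.0; hy [-60.5  63.2]
12.5
```

View pics/s3.png

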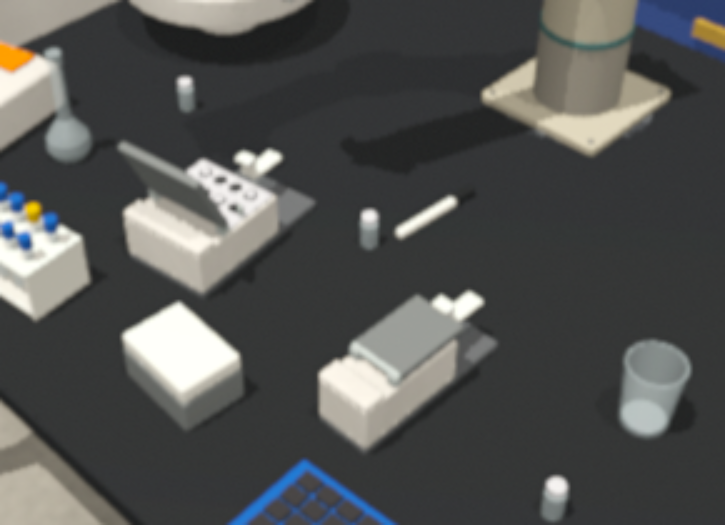

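The picture shows the wide lid standing fully open at (170,185), leaning past upright at about 2.0 rad. The narrow holder is still shut at (405,340), nothing else has moved, and the arm is clear.

```bash
python3 -c "
from cell import ctrl
print(ctrl.finish_job())"
```

```text
the job is handed in; nothing more can be done
None
```

The wide holder's lid was released by its tab and now stays fully open by itself; the narrow holder is still shut, nothing else visibly moved, the arm is clear, and the job was handed in at about 12.5 s.

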